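# Hang the knife-clamp spanner in the guarded stand

### The arm

A 7-joint arm with a two-finger parallel gripper is mounted at the origin on the work surface. World frame = base frame: x ahead of the robot, y to its left, z up, the work surface at z = 0. Lengths are in m, angles in rad, forces in N, time in s.
With the tool pointing down it reaches from about 0.4 to 0.85 m from the base axis. Payload 10.4 kg.
Tool frame: the origin (TCP) lies at the very end of the fingers, on their centre line; the grasp point (between the pads) lies r.hold_point_z behind it (r.hold_point_z is the distance from the TCP to the grasp point, in m); z points along the fingers, y is the direction in which the jaws open and shut (so a half turn about z gives the same grasp; the last joint's range is limited). The gripper opens to 87 mm and grips with 3 to 60 N. Pads are 19 mm wide; open, the fingers measure 117 mm over their backs; the gripper's body (75 mm by 190 mm) begins 51 mm behind the grasp point.
Start: joints at [-1.354, 0.332, -0.065, 1.46, 0.022, 1.35, -0.088], TCP at [0.148, 0.607, 0.223] pointing down, gripper open.
Joint ranges: [-2.6, 2.6], [-0.5, 2.12], [-1.47, 1.34], [0.16, 2.42], [-1.27, 4.41], [0.06, 2.06], [-2.6, 2.6]. Speed limits (rad/s): [2.22, 2.22, 2.79, 2.79, 3.14, 3.14, 3.14].

### API

Orientations are given as a unit quaternion [x, y, z, w].
In Python, from bench import r gives the robot as it stands.
- The arm moves only by the tool send_rows, never from a script. Its argument "commands" is a list of rows, each a list of 7 numbers: the shift along the world's x, y, z normalised to -1 to 1, where 1 is 0.03 m, then the turn, a rotation vector about the world's x, y, z normalised to -1 to 1, where 1 is 5 degrees, then the gripper command: -1 is fully open, 1 is shut, values between are in proportion. In form: [[tx, ty, tz, ax, ay, az, jaw], ...]. A call has 1 to 10 rows; each row shifts and turns the pose as measured when the row begins; what a row does not reach is not made up. A row lasts 1/12 s, in which the tool goes at most 41.7 mm and 7.16 degrees, less where a joint would pass 70% of its speed; a pose out of reach is approached as far as the arm can. A call with a number of a shift or a turn outside -1 to 1 is refused whole. A call with a gripper value outside its range is refused whole. The fingers move at their own pace and stop on an object; "grip_force" is the grip in N (left out, the last holds). Time passes only in rows, so rows that do not move let the fingers close. It gives the time, the measured TCP pose, the force and the opening at its end, in the units of the state.
- r.read_state(): the state, without advancing time (a new reading comes with each control period).
- r.camera(name): name is "scene" or "top" or "wrist"; returns the picture (480x640x3 uint8, blue, green, red); there is no depth.
- r.calibration(name): a dict with "K" (3x3 intrinsics, pixels), "R" (3x3) and "t" (3): a world point X has camera coordinates R X + t; the wrist camera has in their place "mount" (4x4, takes a point from camera to tool coordinates, whose origin is the TCP and whose axes are the flange's). Camera axes: x right, y down, z forward; pixel columns grow to the right and rows downward; lengths in m; the calibration is good to about 2 mm. A picture is of the moment at which its call begins: read the wrist's pose just before it. calibration takes no time and is no camera call.
- r.close_job(): hands the job in, once; it reports no verdict.
The state is a dict: "time": time; "joint_positions": joint angles; "joint_vel": joint speeds; "joint_torque": joint torques, N m; "ee_pos": TCP position; "eef_rot": TCP orientation; "ft_force": force on the tool from outside, world axes, zero at the start; "torque": the same for the moment, N m; "width": finger opening in m.
Only numpy, scipy, OpenCV 4.12 (cv2) and the standard library are available. Lean on these libraries where they do the work, as an engineer would, in place of code of your own. Each camera call takes 0.05 s, during which the arm holds its last target.

### The job

Put the microtome's knife-clamp spanner away in its guarded stand. First push the thumb lever to lift the latch bar out of its catch and swing the gate wide open, nearly square to the stand or further; then take the spanner from the bench and hang it by its ring eye on the sloping peg, and leave it hanging there at rest, socket head down, with the gate still open. Do not shift the other things on the bench.

Things in the scene. Friction and masses are not known exactly. Their poses are not given: they have to be found in the camera images.
- stand: Fixed tool stand on a 240 x 250 x 12 mm grey base. Origin: centre of its underside; +x to the back (away from the robot), +y left. A 24 mm square post, 230 mm tall, at x +80 mm carries the peg. Two front posts, 170 mm tall, at x -50, y +105 (hinge) and -105 mm (catch), with a clear gate between; clear side guards, 130 mm tall, run back along y +-105 mm. Open above.
- peg: The stand's only peg: plain round steel rod, 13 mm thick, round end, sloping 35 deg from vertical, up and towards the gate. Origin on its axis at the post, 185 mm above the bench (stand x +68, y 0 mm). z runs out along the rod (free end 72 mm from origin); x points up and to the back, square to the rod; y is level, to the left. An eye pushed on square meets the post some 33 mm from the origin.
- peg_tip (a point): The free end of the peg, 72 mm along its axis from the peg's origin.
- gate (a joint): Gate angle (rad): 0 shut; grows as its free right edge swings out towards the robot; stop at 1.8. Clear sheet in a 10 mm aluminium frame, 170 mm wide, 22 to 155 mm above the bench, hinged at its left edge. Light friction (0.05 N m): it stays where it is left. It cannot open while the latch bar lies in its catch.
- gate_hinge (a point): Point on the gate's upright hinge axis, 100 mm above the bench, at stand x -50, y +90 mm. Its axes turn with the gate and equal the stand's when it is shut.
- latch (a joint): Gravity latch on the gate's robot side (rad): 0 = bar level behind the lip of the catch on the right post; grows as the bar's right end lifts; clears the lip from about 0.22; stop at 0.65. It falls back when let go. Pivot 130 mm above the bench, 90 mm from the hinge axis, 18 mm out from the gate's mid plane. Pushing the thumb lever's top along the gate towards the hinge lifts the bar.
- thumb_lever (a point): Grip point on the thumb lever, a flat steel tab standing up from the latch pivot: 10 mm thick (x, square to the gate), 18 mm wide (y, along the gate towards the hinge). On its mid plane, 70 mm from the pivot, 200 mm above the bench when latched; the tab ends 20 mm higher. Axes turn with gate and latch.
- spanner: Steel knife-clamp spanner lying flat on the bench right of the stand, 173 mm long: flat bar 18 mm wide, 10 mm thick; ring eye at one end (outside 40, hole 20, thickness 8 mm); round socket head at the other (30 mm across, 14 mm thick). Origin on the underside under mid-bar; +x to the eye, z up out of its face. About 0.2 kg, balanced near the origin.
- spanner_eye (a point): Centre of the spanner's 20 mm hole at mid thickness: 70 mm along +x from the origin, 4 mm above the underside. Axes as the spanner's.
- spanner_grip (a point): Middle of the spanner's flat bar (18 mm wide, along y; 10 mm thick): at the origin, 5 mm above the underside.
- section_brush: Section brush, about 170 mm long, lying on the bench. Not part of the job.
- spatula: Plain spatula without an eye ring, about 190 mm long, lying on the bench. Not part of the job.
- reagent: Amber bottle, 64 mm across, 130 mm tall, origin at its foot. Not part of the job.
- jar: Small glass jar with a black cap, 60 mm across, 75 mm tall, origin at its foot. Not part of the job.
- block_tray: Low grey divided tray, 130 x 100 x 30 mm. Not part of the job.
- slide_box: White slide box, 100 x 170 x 34 mm. Not part of the job.
- beaker: Glass cup, 70 mm across, 85 mm tall, origin at its foot. Not part of the job.
Not all that is in view belongs to the job. What is shaped like the spanner but pink is not meant.

How it is judged:
On the way, in this order (a step that is already met when the one before it is completed fails the run):
1. the latch bar is lifted clear of its catch while the gate is still shut (value of joint latch above 0.22 rad and value of joint gate below 0.12 rad), for 0.05 s.
2. the gate is swung open to at least 1.1 rad while the spanner still lies on the bench (value of joint gate above 1.1 rad and height (world z) of spanner below 0.03 m), for 0.1 s.
3. the spanner's eye is on the peg (z of spanner_eye in the frame of peg between 0.004 and 0.06 m and x of spanner_eye in the frame of peg between -0.01 and 0.01 m and y of spanner_eye in the frame of peg between -0.01 and 0.01 m), for 0.2 s.
At the end, for the whole second after the job is handed in: The peg passes through the eye (hole centre 4 to 60 mm up the peg, within 10 mm of its axis), the spanner hangs socket head down (long axis within 0.7 rad of vertical) at rest (under 0.02 m/s, 0.2 rad/s), and the gate stands open at 1.1 rad or more (all of step 3 and angle between spanner's own x axis and vertical below 0.7 rad and linear speed of spanner below 0.02 m/s and angular speed of spanner below 0.2 rad/s and value of joint gate above 1.1 rad); the robot touches nothing.
It fails at once if one of the other things on the bench is shifted by more than 40 mm (distance of any of section_brush, spatula, reagent, jar, block_tray, slide_box, beaker from where it was at the start of the episode above 0.04 m).
It also fails if it takes over 62 s, if anything falls off the work surface, if the arm or the gripper's body presses on something with over 40 N, if the wrist force passes 120 N, or if a joint passes its speed limit or range.

## Working session

There is one attempt and no reset: what is moved stays moved. The work goes in short steps, Python scripts to look and compute and a tool call to move; the robot and the scene stay as the last step left them, time stands still between calls to the robot, and variables do not carry over. Pictures are saved under pics/ and viewed, and the job is handed in when it is done.

Besides the shell and the picture viewer there is one more tool, called after "Call:" by a JSON object that holds its "fn" and its "kwargs". send_rows: Moves the arm, as the interface text tells. Scaled input: -1 to 1 covers 0.03 m each way for a shift and 5 degrees each way for a turn. Its arguments: {"type":"object","properties":{"commands":{"type":"array"},"grip_force":{"type":"number"}},"required":["commands"]}

```bash
ls; mkdir -p pics; python3 - <<'E'
from bench import r
import cv2,numpy as np
np.set_printoptions(precision=4,suppress=True)
s=r.read_state();print(s); print(r.hold_point_z)
for n in("scene","top","wrist"):
    cv2.imwrite(f"pics/{n}0.png",r.camera(n)); print(n,r.calibration(n))
E
```

```text
pics
{'time': 0.0, 'joint_positions': array([-1.3536,  0.3329, -0.0647,  1.4609,  0.0216,  1.3499, -0.0885]), 'joint_vel': array([ 0.0015,  0.0006, -0.0005, -0.0006, -0.0004, -0.0007,  0.0003]), 'joint_torque': array([  0.0003, -62.3261,   0.0248, -38.9894,  -0.0613,   0.0398,
         0.0002]), 'ee_pos': array([0.1483, 0.6067, 0.2217]), 'eef_rot': array([ 0.1196,  0.9928, -0.0007, -0.0001]), 'ft_force': array([0.1859, 0.9936, 0.5071]), 'torque': array([ 0.0222,  0.0175, -0.0247]), 'width': 0.08702465336243469}
0.0187
scene {'K': array([[508.4967,   0.    , 319.8543],
       [  0.    , 508.4967, 246.2049],
       [  0.    ,   0.    ,   1.    ]]), 'R': array([[-0.3605,  0.9327, -0.0071],
       [ 0.7232,  0.2747, -0.6337],
       [-0.5891, -0.2336, -0.7736]]), 't': array([ 0.2684, -0.2837,  1.8847])}
top {'K': array([[563.9498,   0.    , 320.6491],
       [  0.    , 563.9498, 240.9955],
       [  0.    ,   0.    ,   1.    ]]), 'R': array([[-0.0136, -0.9998,  0.0148],
       [-0.9936,  0.0118, -0.1122],
       [ 0.112 , -0.0163, -0.9936]]), 't': array([-0.0737,  0.5675,  1.4744])}
wrist {'K': array([[356.65  ,   0.    , 321.9882],
       [  0.    , 356.65  , 239.7754],
       [  0.    ,   0.    ,   1.    ]]), 'mount': array([[-0.0002, -0.9667, -0.2559,  0.0697],
       [ 1.    , -0.0002, -0.    , -0.0003],
       [-0.    , -0.2559,  0.9667, -0.1615],
       [ 0.    ,  0.    ,  0.    ,  1.    ]])}
```

View pics/scene0.png

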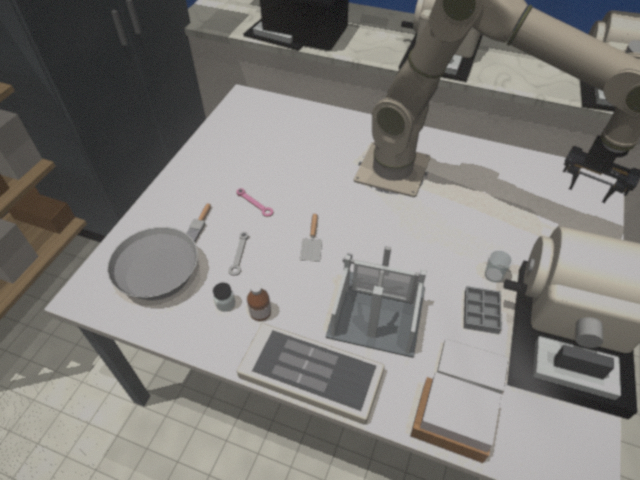

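View pics/top0.png

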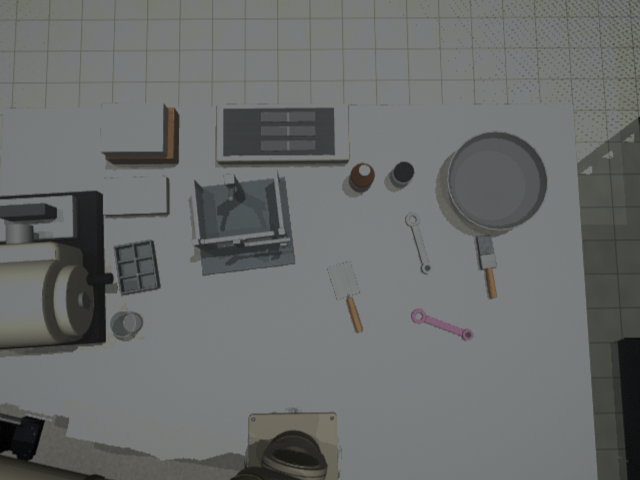

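View pics/wrist0.png

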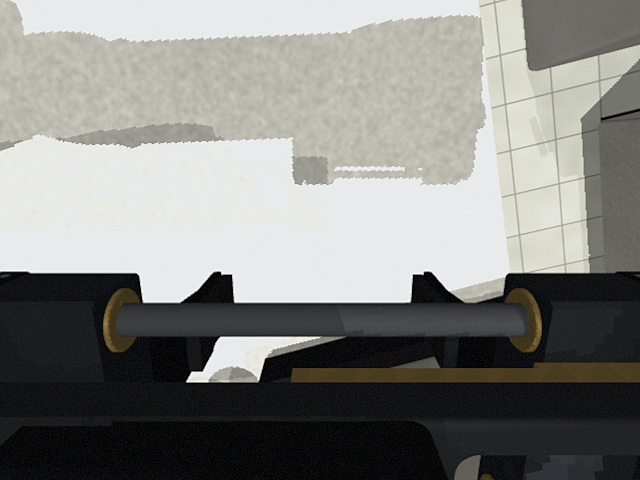

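The scene image shows the grey ring spanner near (240,253), a pink one at (255,202), and orange-handled spatulas at (313,237) and (200,222). The stand is at (378,305). The top image shows the grey spanner at (418,243), the pink one at (443,325), spatula and brush at (345,295) and (487,265), and the stand at (242,225) with its gate toward the robot. Next, close crops.

```bash
python3 - <<'E'
import cv2
t=cv2.imread("pics/top0.png");s=cv2.imread("pics/scene0.png")
cv2.imwrite("pics/c1.png",cv2.resize(t[160:290,180:310],None,fx=4.5,fy=4.5,interpolation=cv2.INTER_CUBIC))
cv2.imwrite("pics/c2.png",cv2.resize(t[200:350,380:520],None,fx=4,fy=4,interpolation=cv2.INTER_CUBIC))
cv2.imwrite("pics/c3.png",cv2.resize(s[235:365,310:440],None,fx=4.5,fy=4.5,interpolation=cv2.INTER_CUBIC))
E
```

```text
(no output)
```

View pics/c1.png

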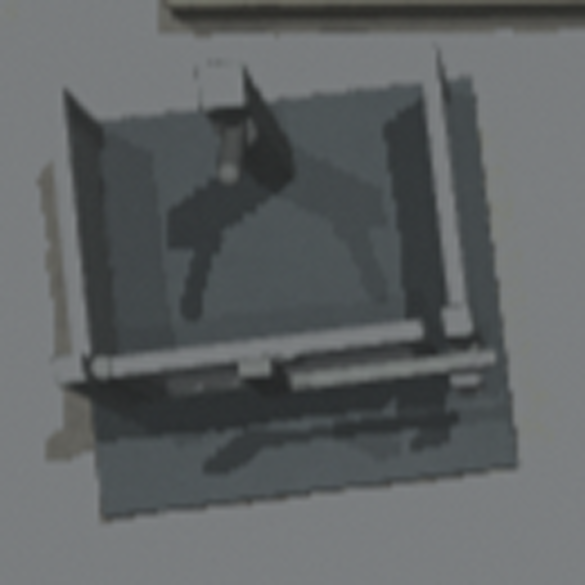

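View pics/c2.png

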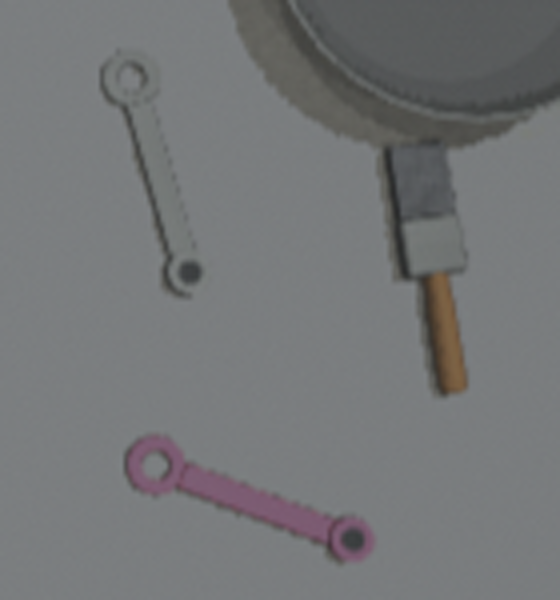

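View pics/c3.png

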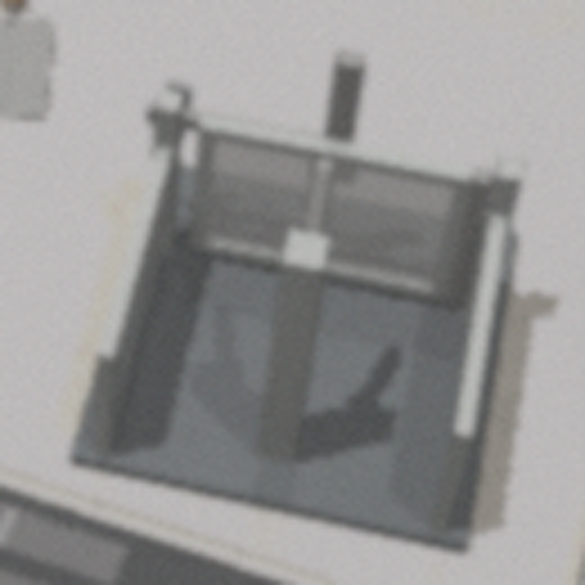

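```bash
cat > h.py <<'E'
import numpy as np, cv2
from bench import r
np.set_printoptions(precision=4,suppress=True)
def cam(n):
    c=r.calibration(n); return np.array(c["K"]),np.array(c["R"]),np.array(c["t"])
def ray(n,uv):
    K,R,t=cam(n); d=R.T@np.linalg.solve(K,[uv[0],uv[1],1.]); return -R.T@t,d/np.linalg.norm(d)
def plane(n,uv,z):
    o,d=ray(n,uv); return o+d*(z-o[2])/d[2]
def proj(n,X):
    K,R,t=cam(n); p=K@(R@np.asarray(X,float)+t); return p[:2]/p[2]
def tri(n1,uv1,n2,uv2):
    o1,d1=ray(n1,uv1);o2,d2=ray(n2,uv2)
    A=np.c_[d1,-d2];s=np.linalg.lstsq(A,o2-o1,rcond=None)[0]
    a=o1+d1*s[0];b=o2+d2*s[1]; return (a+b)/2,np.linalg.norm(a-b)
E
python3 - <<'E'
from h import *
print("cams",ray("top",(320,240))[0],ray("scene",(320,240))[0])
c1=lambda u,v:(180+(u+.5)/4.5-.5,160+(v+.5)/4.5-.5)
c2=lambda u,v:(380+(u+.5)/4-.5,200+(v+.5)/4-.5)
c3=lambda u,v:(310+(u+.5)/4.5-.5,235+(v+.5)/4.5-.5)
FL=plane("top",c1(104,519),.006);FR=plane("top",c1(517,465),.006);BR=plane("top",c1(470,78),.012)
print(FL,FR,BR,np.linalg.norm(FL-FR),np.linalg.norm(FR-BR))
SBR=plane("scene",c3(72,462),.006);SBL=plane("scene",c3(467,549),.006);print("scene back R,L",SBR,SBL,np.linalg.norm(SBR-SBL))
e=plane("top",c2(130,77),.008);s=plane("top",c2(188,271),.014)
print("eye",e,"sock",s,np.linalg.norm(e-s))
print("post top", plane("top",c1(224,87),.23), "scene",plane("scene",c3(307,250),.23), tri("top",c1(224,87),"scene",c3(307,250)))
print("lever top",tri("top",c1(255,368),"scene",c3(350,60)))
E
```

```text
cams [ 0.3978 -0.0564  1.5297] [1.4122 0.2678 1.28  ]
[0.4813 0.2374 0.006 ] [ 0.5106 -0.0098  0.006 ] [0.7467 0.0167 0.012 ] 0.2489560218954373 0.23764895653634202
scene back R,L [0.7463 0.0182 0.006 ] [0.7163 0.2645 0.006 ] 0.24814257001734272
eye [ 0.6271 -0.3323  0.008 ] sock [ 0.4935 -0.3662  0.014 ] 0.1379652738441848
post top [0.6931 0.1342 0.23  ] scene [0.6933 0.1368 0.23  ] (array([0.693 , 0.1355, 0.2289]), np.float64(0.002430260560511138))
lever top (array([0.5466, 0.1192, 0.2204]), np.float64(0.000589985436338504))
```

Choice: the grey spanner, with its eye at top (412.5,219). The alternatives are the pink copy at (443,325), the spatula at (345,295), and the brush at (487,265), which has no eye. The measurements fit:
- **Base:** edges of 249 and 238 mm.
- **Post:** top at z 0.229.
- **Lever:** top at z 0.220.
- **Spanner:** eye to socket 138 mm.

Stand centre is about (0.6137, 0.1274) with yaw 0.118. I'll start moving, lifting clear first.

Call:
{"fn": "send_rows", "kwargs": {"commands": [[0, -0.3, 1, 0, 0, -1, -0.6], [0, -0.3, 1, 0, 0, -1, -0.6], [0, -0.3, 1, 0, 0, -1, -0.6], [0.3, -0.6, 1, 0, 0, -1, -0.6], [0.6, -0.8, 1, 0, 0, -1, -0.6], [0.6, -1, 0.5, 0, 0, -1, -0.6], [0.6, -1, 0, 0, 0, -1, -0.6], [0.6, -1, 0, 0, 0, -1, -0.6]]}}

```text
time: 0.82
ee_pos: [0.2243, 0.443, 0.3874]
eef_rot: [0.459, 0.888, -0.006, -0.005]
ft_force: [1.2, -0.1, 0.5]
width: 0.0695
```

Call:
{"fn": "send_rows", "kwargs": {"commands": [[0.9, -1, 0, 0, 0, -0.7, -0.6], [0.9, -1, 0, 0, 0, -0.7, -0.6], [1, -1, 0, 0, 0, -0.7, -0.6], [1, -1, 0, 0, 0, -0.7, -0.6], [1, -1, 0, 0, 0, -0.7, -0.6], [1, -1, 0, 0, 0, -0.7, -0.6], [1, -1, 0, 0, 0, -0.7, -0.6], [1, -1, -0.5, 0, 0, -0.5, -0.6], [1, -1, -0.5, 0, 0, 0, -0.6], [1, -0.9, -0.5, 0, 0, 0, -0.6]]}}

```text
time: 1.65
ee_pos: [0.5081, 0.1468, 0.3503]
eef_rot: [0.664, 0.748, 0.002, -0.006]
ft_force: [1.0, 0.4, 0.8]
width: 0.0696
```

```bash
python3 - <<'E'
from h import *
s=r.read_state();print(s["joint_positions"],s["ee_pos"],s["eef_rot"])
cv2.imwrite("pics/w1.png",r.camera("wrist"))
E
```

```text
[-0.8468  0.074   0.5251  1.5155 -0.0491  1.5654 -0.2042] [0.5081 0.1468 0.3503] [ 0.664   0.7477  0.0015 -0.006 ]
```

View pics/w1.png

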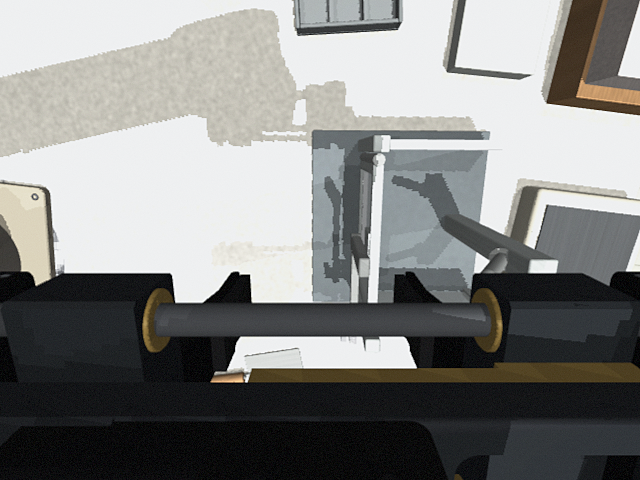

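Wrist view: the gate's top rail runs vertically at column ~372, the lever is at about (362,262), and the peg is at (497,265). Now centring over the lever and descending.

Call:
{"fn": "send_rows", "kwargs": {"commands": [[0.65, -0.45, -0.2, 0, 0, 0, -0.6], [0.6, -0.45, -0.6, 0, 0, 0, -0.6], [0, 0, -1, 0, 0, 0, -0.6], [0, 0, -1, 0, 0, 0, -0.6], [0, 0, -0.6, 0, 0, 0, -0.6], [0, 0, -0.1, 0, 0, 0, -0.6]]}}

```text
time: 2.2
ee_pos: [0.5522, 0.1051, 0.2361]
eef_rot: [0.671, 0.742, -0.002, -0.004]
ft_force: [-0.5, 0.5, 0.3]
width: 0.0697
```

```bash
python3 - <<'E'
from h import *
cv2.imwrite("pics/w2.png",r.camera("wrist"))
s=r.camera("scene");cv2.imwrite("pics/s2.png",cv2.resize(s[180:340,300:460],None,fx=3.7,fy=3.7,interpolation=cv2.INTER_CUBIC))
E
```

```text
(no output)
```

View pics/w2.png

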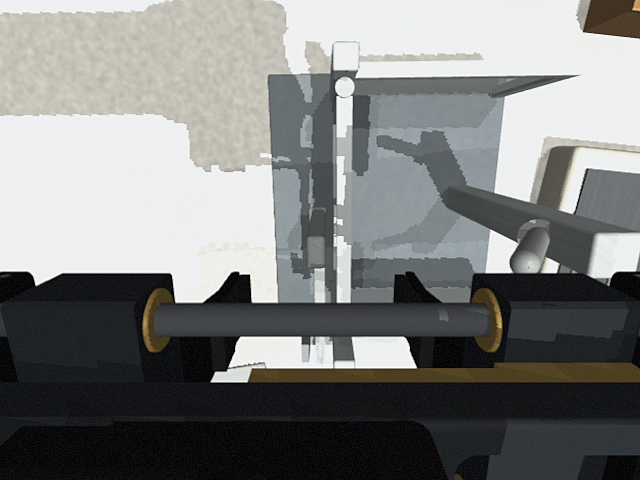

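View pics/s2.png

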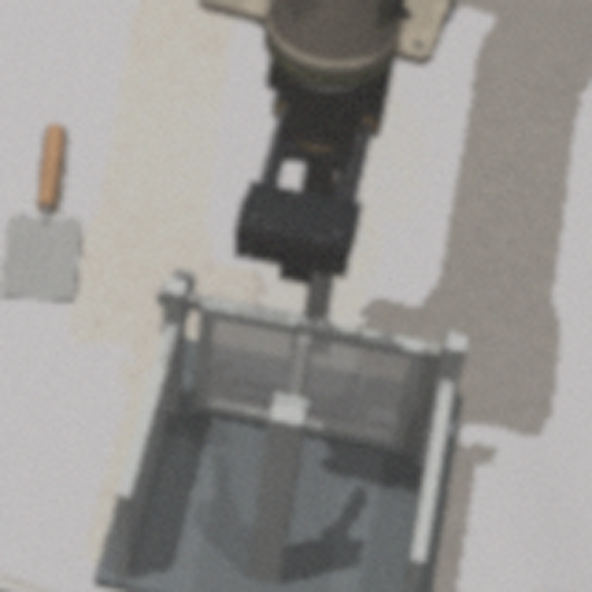

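```bash
cat >> h.py <<'E'
from scipy.spatial.transform import Rotation as Ro
def wproj(X,s=None):
    s=s or r.read_state(); c=r.calibration("wrist"); M=np.array(c["mount"])
    p=Ro.from_quat(s["eef_rot"]).as_matrix().T@(np.asarray(X)-s["ee_pos"])
    q=M[:3,:3].T@(p-M[:3,3]); u=np.array(c["K"])@q; return u[:2]/u[2]
C=np.array([.6137,.1274,0]);YAW=.118
def S(x,y,z): return C+Ro.from_euler("z",YAW).apply([x,y,z])
E
python3 - <<'E'
from h import *
s=r.read_state();print(s["ee_pos"],s["eef_rot"],s["time"])
print(wproj(S(-.068,0,.22)),wproj(S(-.068,.009,.22)),wproj(S(.027,0,.244)),wproj(S(-.05,.105,.17)))
print(S(-.068,0,.19))
E
```

```text
[0.553  0.1056 0.2389] [ 0.6704  0.742  -0.0007 -0.0035] 2.3
[312.1171 253.1438] [311.7064 236.6243] [516.5091 265.1077] [341.1022  57.6458]
[0.5462 0.1194 0.19  ]
```

Call:
{"fn": "send_rows", "kwargs": {"commands": [[-0.2, 0.4, -0.6, 0, 0, 0, -0.6], [0, 0.1, -0.6, 0, 0, 0, -0.6], [0, 0, -0.3, 0, 0, 0, -0.6], [0, 0, 0, 0, 0, 0, -0.6], [0, 0, 0, 0, 0, 0, -0.6]]}}

```text
time: 2.72
ee_pos: [0.5503, 0.1227, 0.2008]
eef_rot: [0.67, 0.742, 0.004, -0.001]
ft_force: [0.8, -1.2, 0.8]
width: 0.0699
```

Call:
{"fn": "send_rows", "kwargs": {"commands": [[-0.1, -0.1, -0.4, 0, 0, 0, -0.6], [0, 0, 0, 0, 0, 0, 0.2], [0, 0, 0, 0, 0, 0, 0.6], [0, 0, 0, 0, 0, 0, 1], [0, 0, 0, 0, 0, 0, 1], [0, 0, 0, 0, 0, 0, 1], [0, 0, 0, 0, 0, 0, 1]], "grip_force": 20}}

```text
time: 3.3
ee_pos: [0.5493, 0.1186, 0.1922]
eef_rot: [0.671, 0.742, 0.007, -0.0]
ft_force: [-0.6, -0.3, 0.7]
width: 0.0372
```

Call:
{"fn": "send_rows", "kwargs": {"commands": [[0, 0, 0, 0, 0, 0, 1], [0, 0, 0, 0, 0, 0, 1], [0, 0, 0, 0, 0, 0, 1], [0, 0, 0, 0, 0, 0, 1], [0, 0, 0, 0, 0, 0, 1]]}}

```text
time: 3.72
ee_pos: [0.5474, 0.1185, 0.1924]
eef_rot: [0.67, 0.742, 0.005, -0.002]
ft_force: [-1.4, -1.3, 3.5]
width: 0.0098
```

Gripped (width 9.8 mm equals the tab thickness). Pushing it along the gate toward the hinge.

Call:
{"fn": "send_rows", "kwargs": {"commands": [[-0.02, 0.2, -0.01, 0, 0, 0, 1], [-0.03, 0.25, -0.04, 0, 0, 0, 1], [-0.03, 0.25, -0.06, 0, 0, 0, 1], [-0.03, 0.25, -0.08, 0, 0, 0, 1], [-0.02, 0.15, -0.05, 0, 0, 0, 1], [0, 0, 0, 0, 0, 0, 1], [0, 0, 0, 0, 0, 0, 1]]}}

```text
time: 4.3
ee_pos: [0.5428, 0.1535, 0.1841]
eef_rot: [0.671, 0.742, 0.004, -0.001]
ft_force: [0.2, -2.4, 2.6]
width: 0.0102
```

```bash
python3 - <<'E'
from h import *
s=r.camera("scene");cv2.imwrite("pics/s3.png",cv2.resize(s[180:340,300:460],None,fx=3.7,fy=3.7,interpolation=cv2.INTER_CUBIC))
E
```

```text
(no output)
```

View pics/s3.png

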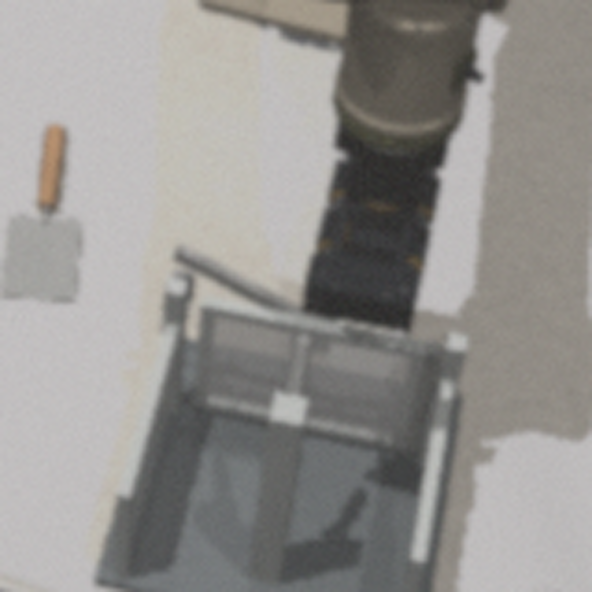

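Call:
{"fn": "send_rows", "kwargs": {"commands": [[-0.17, 0.05, 0, 0, 0, -1, 1], [-0.17, 0.05, 0, 0, 0, -1, 1], [-0.15, 0.07, 0, 0, 0, -1, 1], [-0.15, 0.07, 0, 0, 0, -1, 1], [-0.14, 0.1, 0, 0, 0, -1, 1], [-0.14, 0.1, 0, 0, 0, -1, 1]]}}

```text
time: 4.85
ee_pos: [0.5148, 0.1676, 0.1842]
eef_rot: [0.845, 0.534, 0.005, -0.001]
ft_force: [0.1, -1.0, 1.9]
width: 0.0095
```

```bash
python3 - <<'E'
from h import *
s=r.read_state();print(s["joint_positions"],s["ft_force"],s["torque"])
h=S(-.05,.09,0);d=s["ee_pos"]-h;print(d,np.hypot(d[0],d[1]),np.degrees(np.arctan2(d[1],d[0])), 2*np.degrees(np.arctan2(s["eef_rot"][1],s["eef_rot"][0]))-90)
E
```

```text
[-0.915   0.1747  0.5806  1.7718 -0.1054  1.2161 -0.7486] [ 0.1221 -0.9571  1.9425] [-0.2475  0.1999  0.1469]
[-0.0387 -0.0433  0.1842] 0.05809535718608128 -131.77276092650578 -25.381978452662707
```

Call:
{"fn": "send_rows", "kwargs": {"commands": [[-0.12, 0.12, 0, 0, 0, -1, 1], [-0.12, 0.12, 0, 0, 0, -1, 1], [-0.1, 0.14, 0, 0, 0, -1, 1], [-0.1, 0.14, 0, 0, 0, -1, 1], [-0.07, 0.155, 0, 0, 0, -1, 1], [-0.07, 0.155, 0, 0, 0, -1, 1], [-0.04, 0.165, 0, 0, 0, -1, 1], [-0.04, 0.165, 0, 0, 0, -1, 1], [-0.01, 0.17, 0, 0, 0, -1, 1], [-0.01, 0.17, 0, 0, 0, -1, 1]]}}

```text
time: 5.68
ee_pos: [0.4946, 0.2169, 0.1847]
eef_rot: [0.994, 0.105, 0.009, -0.001]
ft_force: [1.7, -0.4, -0.3]
width: 0.0099
```

```bash
python3 - <<'E'
from h import *
s=r.read_state();print(s["joint_positions"],s["ft_force"],s["torque"])
h=S(-.05,.09,0);d=s["ee_pos"]-h;print(d,np.hypot(d[0],d[1]),np.degrees(np.arctan2(d[1],d[0])), 2*np.degrees(np.arctan2(s["eef_rot"][1],s["eef_rot"][0]))-90)
E
```

```text
[-1.0638  0.1659  0.6277  1.7842 -0.0999  1.2063 -1.7701] [ 1.651  -0.3821 -0.315 ] [-0.4287 -0.4968  0.0582]
[-0.0588  0.006   0.1847] 0.059117532782150733 174.14700273791567 -77.99755629626546
```

Gate is at about 1.49 rad. Releasing and rising.

Call:
{"fn": "send_rows", "kwargs": {"commands": [[0, 0, 0, 0, 0, 0, -0.4], [0, 0, 0, 0, 0, 0, -0.4], [0, 0, 0, 0, 0, 0, -0.4], [0, 0, 0, 0, 0, 0, -0.4], [0, 0, 0, 0, 0, 0, -0.4], [0, 0, 0.3, 0, 0, 0, -0.4], [0, 0, 0.6, 0, 0, 0, -0.4], [0, 0, 1, 0, 0, 0, -0.4], [0, 0, 1, 0, 0, 0, -0.4], [0, 0, 1, 0, 0, 0, -0.4]]}}

```text
time: 6.52
ee_pos: [0.4911, 0.2154, 0.3022]
eef_rot: [0.994, 0.109, 0.005, 0.0]
ft_force: [0.5, 1.3, 0.1]
width: 0.0595
```

Call:
{"fn": "send_rows", "kwargs": {"commands": [[0.1, -0.6, 0.3, 0, 0, 0, -0.4], [0.1, -1, 0, 0, 0, 0, -0.4], [0.1, -1, 0, 0, 0, 0, -0.4], [0.1, -1, 0, 0, 0, 0, -0.4], [0.1, -1, 0, 0, 0, 0, -0.4], [0.1, -1, 0, 0, 0, 0, -0.4], [0.1, -1, 0, 0, 0, 0, -0.4], [0.1, -1, 0, 0, 0, 0, -0.4], [0.1, -1, 0, 0, 0, 0, -0.4], [0.1, -1, 0, 0, 0, 0, -0.4]]}}

```text
time: 7.35
ee_pos: [0.5216, -0.0795, 0.3275]
eef_rot: [0.993, 0.117, 0.013, -0.005]
ft_force: [1.1, 0.1, -0.1]
width: 0.0611
```

Call:
{"fn": "send_rows", "kwargs": {"commands": [[0.15, -1, -0.3, 0, 0, 0.3, -0.4], [0.15, -1, -0.3, 0, 0, 0.3, -0.4], [0.15, -1, -0.3, 0, 0, 0, -0.4], [0.15, -1, -0.3, 0, 0, 0, -0.4], [0.1, -1, 0, 0, 0, 0, -0.4], [0.1, -0.9, 0, 0, 0, 0, -0.4], [0, -0.6, 0, 0, 0, 0, -0.4], [0, -0.3, 0, 0, 0, 0, -0.4], [0, 0, 0, 0, 0, 0, -0.4]]}}

```text
time: 8.1
ee_pos: [0.5428, -0.3026, 0.2965]
eef_rot: [0.989, 0.144, 0.016, -0.006]
ft_force: [-0.3, -0.6, 0.6]
width: 0.0615
```

```bash
python3 - <<'E'
from h import *
s=r.read_state();print(s["joint_positions"],s["ee_pos"],s["eef_rot"])
cv2.imwrite("pics/w4.png",r.camera("wrist"))
t=r.camera("top");cv2.imwrite("pics/t4.png",cv2.resize(t[150:350,180:450],None,fx=2.9,fy=2.9,interpolation=cv2.INTER_CUBIC))
print(wproj([.6271,-.3323,.004],s),wproj([.4935,-.3662,.007],s),s["time"])
E
```

```text
[-0.2731  0.3987  0.9934  1.4118 -0.3639  1.4941 -0.5754] [ 0.5428 -0.3026  0.2965] [ 0.9894  0.144   0.0163 -0.0055]
[365.4397 151.5615] [358.6504 259.0743] 8.1
```

View pics/w4.png

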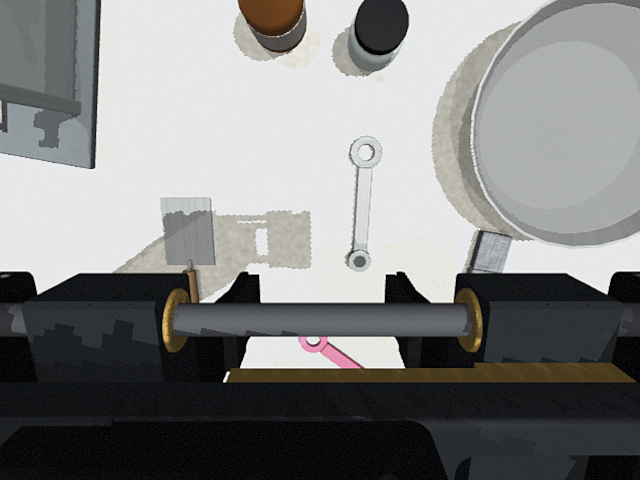

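View pics/t4.png

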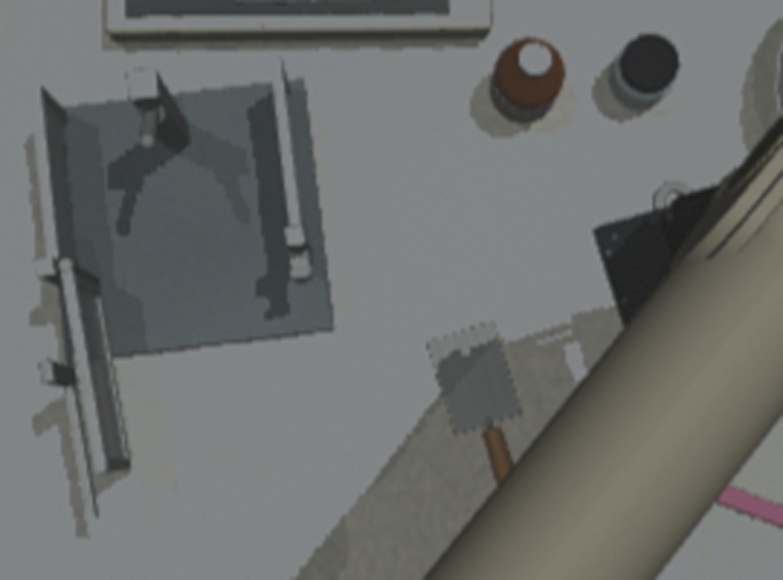

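```bash
cat >> h.py <<'E'
def delta(tp,tR,s=None):
    s=s or r.read_state(); Rc=Ro.from_quat(s["eef_rot"])
    rv=(tR*Rc.inv()).as_rotvec(); d=np.asarray(tp)-s["ee_pos"]
    print("pos",s["ee_pos"],"d",d,"units",d/.03,"rot deg",np.degrees(rv),"units",np.degrees(rv)/5,"q",s["joint_positions"],"F",s["ft_force"],"w",s["width"])
def toolR(zdir,ydir):
    z=np.array(zdir)/np.linalg.norm(zdir); x=np.cross(ydir,z); x/=np.linalg.norm(x); y=np.cross(z,x)
    return Ro.from_matrix(np.c_[x,y,z])
SY=np.arctan2(.0339,.1336)
PICK=toolR([0,0,-1],[np.sin(SY),-np.cos(SY),0])
GR=np.array([.5593,-.3495,.003])
E
python3 -c "
from h import *
delta(GR,PICK)"
```

```text
pos [ 0.5436 -0.3003  0.2966] d [ 0.0157 -0.0492 -0.2936] units [ 0.5243 -1.6389 -9.7856] rot deg [-0.922   1.8102 -2.4353] units [-0.1844  0.362  -0.4871] q [-0.2768  0.3969  0.9926  1.4132 -0.3634  1.4938 -0.5774] F [-0.199   0.4244  0.4164] w 0.06088906220382659
```

Call:
{"fn": "send_rows", "kwargs": {"commands": [[0.25, -0.8, -0.5, -0.1, 0.2, -0.25, -0.4], [0.25, -0.8, -1, -0.1, 0.15, -0.25, -0.4], [0, 0, -1, 0, 0, 0, -0.4], [0, 0, -1, 0, 0, 0, -0.4], [0, 0, -1, 0, 0, 0, -0.4], [0, 0, -1, 0, 0, 0, -0.4], [0, 0, -0.7, 0, 0, 0, -0.4], [0, 0, -0.2, 0, 0, 0, -0.4], [0, 0, 0, 0, 0, 0, -0.4]]}}

```text
time: 8.95
ee_pos: [0.5667, -0.3341, 0.1019]
eef_rot: [0.991, 0.134, 0.005, -0.001]
ft_force: [-0.5, 0.4, 0.4]
width: 0.0608
```

```bash
python3 -c "
from h import *
delta(GR,PICK)"
```

```text
pos [ 0.5667 -0.3341  0.1019] d [-0.0074 -0.0154 -0.0989] units [-0.2457 -0.512  -3.296 ] rot deg [-0.193   0.5596 -1.1323] units [-0.0386  0.1119 -0.2265] q [-0.1478  0.633   0.8803  1.5513 -0.5211  1.1975 -0.4738] F [-0.49    0.359   0.4174] w 0.06077266351015621
```

Call:
{"fn": "send_rows", "kwargs": {"commands": [[-0.25, -0.5, -0.3, 0, 0.1, -0.2, -0.4], [0, 0, -0.7, 0, 0, 0, -0.4], [0, 0, -0.7, 0, 0, 0, -0.4], [0, 0, -0.5, 0, 0, 0, -0.4], [0, 0, 0, 0, 0, 0, -0.4], [0, 0, 0, 0, 0, 0, -0.4]]}}

```text
time: 9.45
ee_pos: [0.5665, -0.3462, 0.0437]
eef_rot: [0.992, 0.129, 0.006, 0.0]
ft_force: [-0.5, -0.4, 0.7]
width: 0.0602
```

```bash
python3 -c "
from h import *
delta(GR,PICK)"
```

```text
pos [ 0.5665 -0.3462  0.0437] d [-0.0072 -0.0033 -0.0407] units [-0.2397 -0.1116 -1.3561] rot deg [-0.0703  0.6998 -0.6414] units [-0.0141  0.14   -0.1283] q [-0.1001  0.7039  0.8352  1.5792 -0.5753  1.1076 -0.4344] F [-0.4667 -0.4048  0.7399] w 0.06015855523308834
```

Call:
{"fn": "send_rows", "kwargs": {"commands": [[-0.25, -0.1, -0.3, 0, 0.1, -0.1, -0.4], [-0.05, -0.05, -0.6, 0, 0, -0.1, -0.4], [0, 0, -0.35, 0, 0, 0, -0.4], [0, 0, -0.1, 0, 0, 0, -0.4], [0, 0, 0, 0, 0, 0, -0.4]]}}

```text
time: 9.87
ee_pos: [0.5593, -0.3518, 0.0066]
eef_rot: [0.993, 0.121, 0.004, 0.001]
ft_force: [0.3, 0.4, 0.6]
width: 0.0611
```

```bash
python3 -c "
from h import *
delta(GR,PICK)
cv2.imwrite('pics/w5.png',r.camera('wrist'))"
```

```text
pos [ 0.5593 -0.3518  0.0066] d [-0.      0.0023 -0.0036] units [-0.0015  0.0775 -0.1213] rot deg [0.084  0.4858 0.3304] units [0.0168 0.0972 0.0661] q [-0.0772  0.7444  0.8108  1.6058 -0.606   1.0498 -0.419 ] F [0.322  0.4258 0.6372] w 0.06107501703889604
```

View pics/w5.png

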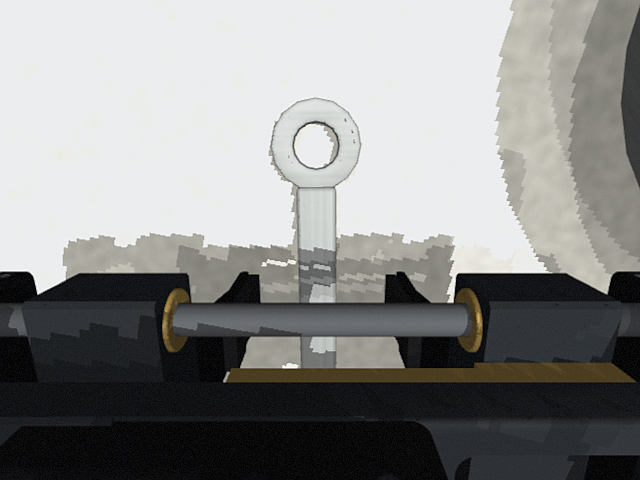

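Bar centred between the fingers at column ~317, eye at (316,146). Going down 4 mm, then gripping.

Call:
{"fn": "send_rows", "kwargs": {"commands": [[0, 0.05, -0.15, 0, 0.1, 0.05, -0.4], [0, 0, 0, 0, 0, 0, 0], [0, 0, 0, 0, 0, 0, 0.5], [0, 0, 0, 0, 0, 0, 1], [0, 0, 0, 0, 0, 0, 1], [0, 0, 0, 0, 0, 0, 1], [0, 0, 0, 0, 0, 0, 1], [0, 0, 0, 0, 0, 0, 1], [0, 0, 0, 0, 0, 0, 1]], "grip_force": 40}}

```text
time: 10.67
ee_pos: [0.561, -0.3508, 0.005]
eef_rot: [0.992, 0.124, 0.001, 0.002]
ft_force: [0.3, 1.1, -0.3]
width: 0.0174
```

Call:
{"fn": "send_rows", "kwargs": {"commands": [[0, 0, 0, 0, 0, 0, 1], [0, 0, 0, 0, 0, 0, 1], [0, 0, 0.3, 0, 0, 0, 1], [0, 0, 0.5, 0, 0, 0, 1], [0, 0, 1, 0, 0, 0, 1], [0, 0, 1, 0, 0, 0, 1], [0, 0, 1, 0, 0, 0, 1], [0, 0, 0, 0, 0, 0, 1]]}}

```text
time: 11.33
ee_pos: [0.5581, -0.3504, 0.1266]
eef_rot: [0.992, 0.123, -0.001, 0.001]
ft_force: [0.5, -1.8, -0.8]
width: 0.0175
```

```bash
python3 -c "
from h import *
delta(GR,PICK)
cv2.imwrite('pics/w6.png',r.camera('wrist'))"
```

```text
pos [ 0.5581 -0.3504  0.1266] d [ 0.0012  0.0009 -0.1236] units [ 0.0409  0.0309 -4.1204] rot deg [ 0.1202 -0.1235  0.1072] units [ 0.024  -0.0247  0.0214] q [-0.1348  0.6228  0.9059  1.5175 -0.5019  1.2491 -0.4838] F [ 0.453  -1.8053 -0.8484] w 0.0174575568938054
```

View pics/w6.png

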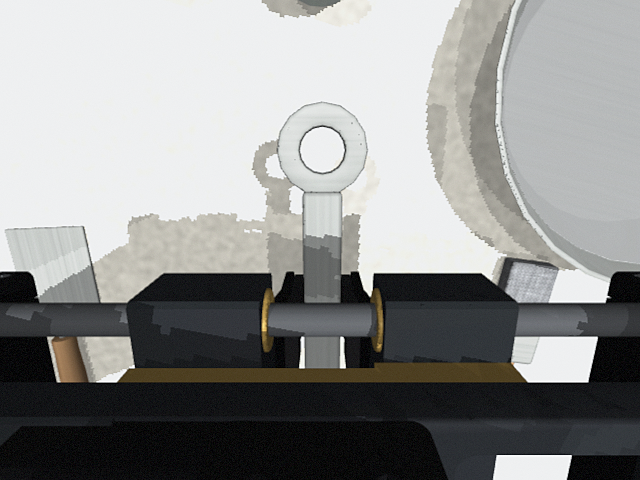

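```bash
python3 - <<'E'
from h import *
im=cv2.imread('pics/w6.png');g=cv2.cvtColor(im,cv2.COLOR_BGR2GRAY)
crop=im[95:200,270:375];cv2.imwrite('pics/e6.png',cv2.resize(crop,None,fx=5,fy=5))
# hole: white region connected at centre
m=(g>226).astype(np.uint8);n,l,st,ce=cv2.connectedComponentsWithStats(m[118:180,290:355],connectivity=4)
k=l[148-118,322-290];print(st[k],ce[k]+[290,118])
c=r.calibration('wrist');M=np.array(c['mount']);K=np.array(c['K'])
for uv in [(322.5,149.5),(321.5,240)]:
    d=M[:3,:3]@np.linalg.solve(K,[*uv,1.]);o=M[:3,3]
    for z in(-.003,.001,.005):
        print(uv,z,o+d*(z-o[2])/d[2],"depth",(z-o[2])/d[2])
E
```

```text
[  10    9   44   45 1505] [321.7409 149.3196]
(322.5, 149.5) -0.003 [ 0.0678  0.0005 -0.003 ] depth 0.15362120886925223
(322.5, 149.5) 0.001 [0.0678 0.0005 0.001 ] depth 0.15749910291569638
(322.5, 149.5) 0.005 [0.0677 0.0005 0.005 ] depth 0.16137699696214056
(321.5, 240) -0.003 [ 0.0275  0.     -0.003 ] depth 0.16389745572736913
(321.5, 240) 0.001 [0.0264 0.     0.001 ] depth 0.16803475533899667
(321.5, 240) 0.005 [0.0254 0.     0.005 ] depth 0.1721720549506242
```

View pics/e6.png

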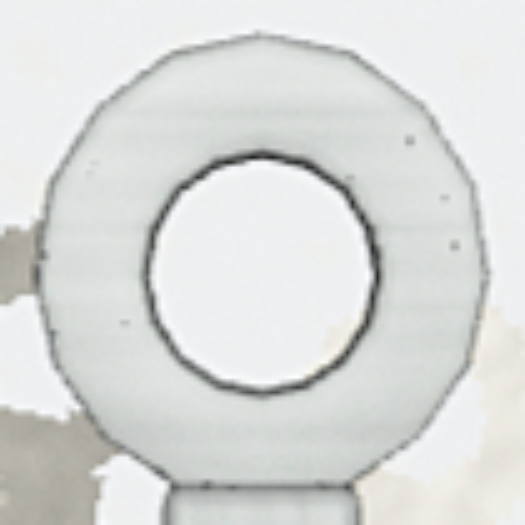

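```bash
python3 - <<'E'
from h import *
t=cv2.imread("pics/top0.png");s=cv2.imread("pics/scene0.png")
pk=lambda d:S(.068-d*np.sin(np.radians(35)),0,.185+d*np.cos(np.radians(35)))
for n,im,(a,b) in (("top",t,(215,165)),("scene",s,(360,275))):
    v=cv2.resize(im[b:b+45,a:a+45],None,fx=12,fy=12,interpolation=cv2.INTER_CUBIC)
    for d,c in ((.0,(0,0,255)),(.036,(0,255,255)),(.0655,(0,255,0)),(.072,(255,0,0))):
        u=(proj(n,pk(d))-[a,b]+.5)*12-.5; print(n,d,proj(n,pk(d)),u); cv2.circle(v,tuple(int(x) for x in u),3,c,-1)
    for x,y in((.068,.012),(.068,-.012),(.092,.012),(.092,-.012)):
        u=(proj(n,S(x,y,.23))-[a,b]+.5)*12; cv2.circle(v,tuple(int(q) for q in u),3,(255,0,255),-1)
    cv2.imwrite(f"pics/p_{n}.png",v)
E
```

```text
top 0.0 [231.567  187.8692] [204.3044 279.9299]
top 0.036 [230.7893 193.8194] [194.9716 351.3326]
top 0.0655 [230.124  198.9094] [186.9881 412.413 ]
top 0.072 [229.9739 200.0581] [185.1863 426.1976]
scene 0.0 [377.2798 296.2875] [212.858  260.9498]
scene 0.036 [379.6542 283.2927] [241.3499 105.0122]
scene 0.0655 [381.6277 272.4915] [265.0322 -24.6019]
scene 0.072 [382.066  270.0928] [270.2915 -53.3863]
```

View pics/p_top.png

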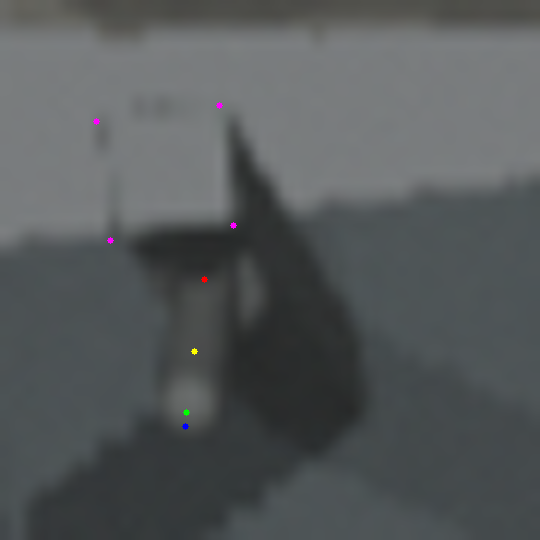

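View pics/p_scene.png

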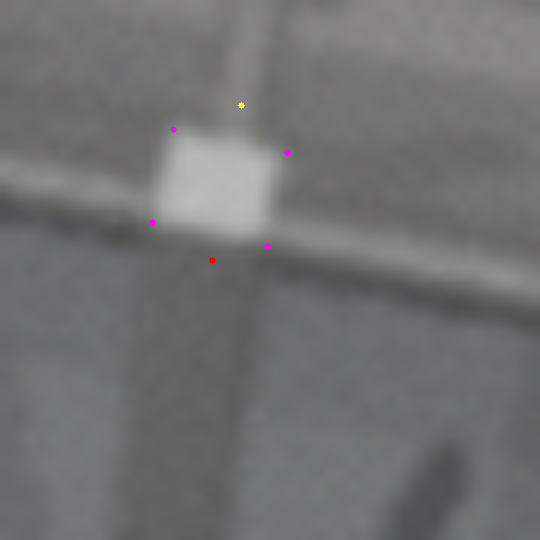

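```bash
cat >> h.py <<'E'
Yd=S(0,1,0)-C; A=np.radians(35)
pd=(S(-np.sin(A),0,np.cos(A))-C)
ETOOL=np.array([.068,.0005,.001])
PO=S(.069,0,.185)
HANG=toolR(-pd,-Yd)
def goal(d,off=(0,0,0)): return PO+pd*d-HANG.apply(ETOOL)+np.array(off)
E
python3 -c "
from h import *
delta(goal(.15),HANG);print(goal(.15),goal(.09),goal(.04))"
```

```text
pos [ 0.5576 -0.3497  0.1242] d [-0.0167  0.469   0.1455] units [-0.5573 15.6337  4.8494] rot deg [  6.3901 -34.6587  -7.1474] units [ 1.278  -6.9317 -1.4295] q [-0.1344  0.6246  0.9042  1.5201 -0.5029  1.2469 -0.4831] F [ 0.7618 -0.283  -1.7237] w 0.01691221272661273
[0.5408 0.1193 0.2697] [0.575  0.1233 0.2205] [0.6035 0.1267 0.1796]
```

Call:
{"fn": "send_rows", "kwargs": {"commands": [[0, 0.2, 1, 0, 0, 0, 1], [0, 0.4, 1, 0, 0, 0, 1], [0, 0.8, 1, 0, 0, 0, 1], [-0.1, 1, 1, 0.1, -0.5, -0.1, 1], [-0.1, 1, 1, 0.1, -0.6, -0.1, 1], [-0.1, 1, 1, 0.1, -0.6, -0.1, 1], [-0.1, 1, 0.4, 0.1, -0.6, -0.1, 1], [-0.1, 1, 0, 0.1, -0.6, -0.1, 1], [0, 1, 0, 0.1, -0.6, -0.1, 1], [0, 1, 0, 0.1, -0.6, -0.1, 1]]}}

```text
time: 12.22
ee_pos: [0.5376, -0.1058, 0.3151]
eef_rot: [0.981, 0.086, 0.171, -0.012]
ft_force: [0.0, -0.1, -3.2]
width: 0.0173
```

```bash
python3 -c "
from h import *
delta(goal(.15),HANG)"
```

```text
pos [ 0.5376 -0.1058  0.3151] d [ 0.0032  0.2251 -0.0454] units [ 0.1066  7.5035 -1.5141] rot deg [  2.5546 -15.0198  -3.1312] units [ 0.5109 -3.004  -0.6262] q [-0.8056 -0.273   0.8383  1.8377  0.1455  1.15   -1.3842] F [ 0.0055 -0.0593 -3.1845] w 0.01727120318411822
```

Call:
{"fn": "send_rows", "kwargs": {"commands": [[0, 1, 0, 0.07, -0.45, -0.1, 1], [0, 1, 0, 0.07, -0.45, -0.1, 1], [0, 1, 0, 0.07, -0.45, -0.1, 1], [0, 1, 0, 0.07, -0.45, -0.1, 1], [0, 1, -0.2, 0.07, -0.45, -0.1, 1], [0, 1, -0.3, 0.07, -0.4, -0.1, 1], [0, 0.7, -0.3, 0.07, -0.3, 0, 1], [0, 0, -0.2, 0, 0, 0, 1], [0, 0, 0, 0, 0, 0, 1]]}}

```text
time: 12.97
ee_pos: [0.5286, 0.109, 0.282]
eef_rot: [0.95, 0.059, 0.306, -0.023]
ft_force: [-0.1, 0.0, -2.0]
width: 0.017
```

```bash
python3 -c "
from h import *
delta(goal(.15),HANG)
cv2.imwrite('pics/w7.png',r.camera('wrist'))"
```

```text
pos [0.5286 0.109  0.282 ] d [ 0.0122  0.0103 -0.0123] units [ 0.4082  0.3427 -0.4096] rot deg [-0.5574  0.63   -0.5231] units [-0.1115  0.126  -0.1046] q [-0.73   -0.3716  0.2767  2.149   0.3938  0.7811 -2.0875] F [-0.053   0.0204 -1.9847] w 0.01699356180027218
```

View pics/w7.png

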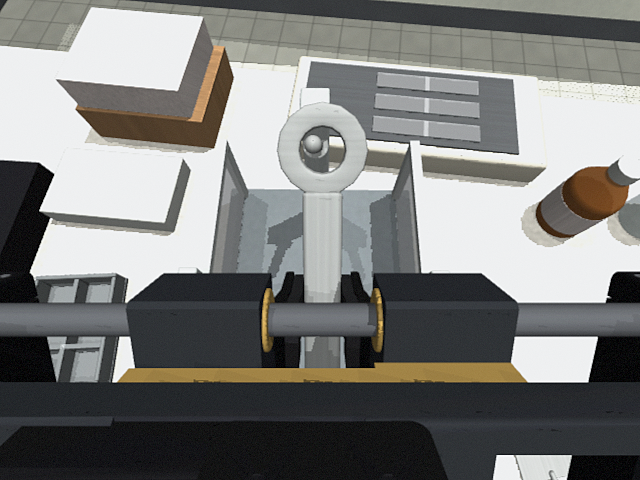

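Call:
{"fn": "send_rows", "kwargs": {"commands": [[0.4, 0.35, -0.4, -0.1, 0.1, -0.1, 1], [0.3, 0.05, -0.45, 0, 0, 0, 1], [0.3, 0.05, -0.45, 0, 0, 0, 1], [0.2, 0, -0.2, 0, 0, 0, 1], [0, 0, 0, 0, 0, 0, 1]]}}

```text
time: 13.43
ee_pos: [0.5683, 0.1171, 0.2398]
eef_rot: [0.952, 0.052, 0.302, -0.018]
ft_force: [-0.7, -0.4, -2.2]
width: 0.0175
```

```bash
python3 -c "
from h import *
delta(goal(.095),HANG)
s=r.read_state();print('eye peg-frame now');R=Ro.from_quat(s['eef_rot']);e=s['ee_pos']+R.apply(ETOOL)-PO;px=np.cross(Yd,pd);print(e@px,e@Yd,e@pd)
im=r.camera('wrist');cv2.imwrite('pics/w8.png',cv2.resize(im[80:220,240:400],None,fx=4,fy=4,interpolation=cv2.INTER_CUBIC))
print('tip',wproj(PO+pd*.072,s),'hemi',wproj(PO+pd*.0655,s),'eye',wproj(PO+e,s))"
```

```text
pos [0.5683 0.1171 0.2398] d [ 0.0039  0.0059 -0.0151] units [ 0.1293  0.1961 -0.5038] rot deg [-0.1844  0.209   0.4714] units [-0.0369  0.0418  0.0943] q [-0.7336 -0.2225  0.3215  2.1309  0.3859  0.6579 -2.099 ] F [-0.6684 -0.3555 -2.1555] w 0.017453274909156824
eye peg-frame now
0.004942963476729124 -0.005953969922710985 0.11026276509021453
tip [311.4062 157.4048] hemi [311.7046 157.0906] eye [322.4504 148.1832]
```

View pics/w8.png

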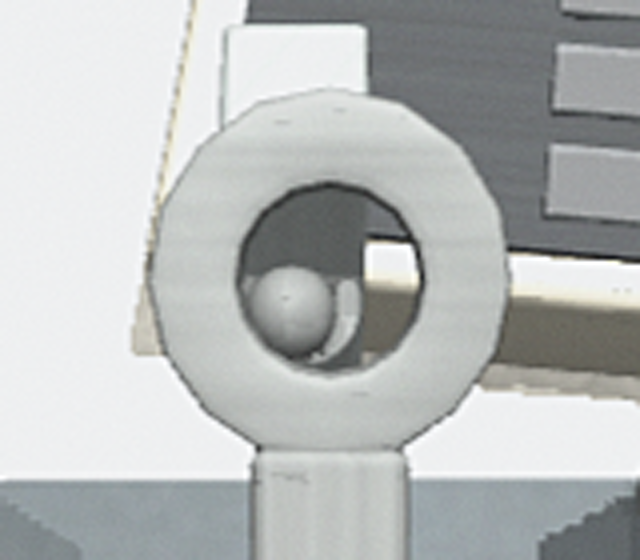

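Call:
{"fn": "send_rows", "kwargs": {"commands": [[0.1, 0.2, -0.4, 0, 0, 0.1, 1], [0.05, 0.05, -0.1, 0, 0, 0, 1], [0, 0, 0, 0, 0, 0, 1], [0, 0, 0, 0, 0, 0, 1]]}}

```text
time: 13.82
ee_pos: [0.5734, 0.1229, 0.2289]
eef_rot: [0.951, 0.054, 0.303, -0.02]
ft_force: [-0.1, 0.4, -1.8]
width: 0.0173
```

```bash
cat > chk.py <<'E'
import sys
from h import *
d=float(sys.argv[1]);delta(goal(d),HANG)
s=r.read_state();R=Ro.from_quat(s['eef_rot']);e=s['ee_pos']+R.apply(ETOOL)-PO;px=np.cross(Yd,pd);print('eye peg-frame',e@px,e@Yd,e@pd,'t',s["time"])
if len(sys.argv)>2:
    im=r.camera('wrist');cv2.imwrite(f'pics/{sys.argv[2]}.png',cv2.resize(im[80:220,240:400],None,fx=4,fy=4,interpolation=cv2.INTER_CUBIC))
    print('tip',wproj(PO+pd*.0655,s),'eye',wproj(PO+e,s))
E
python3 chk.py .08 w9
```

```text
pos [0.5734 0.1229 0.2289] d [ 0.0073  0.0011 -0.0166] units [ 0.243   0.0368 -0.5521] rot deg [-0.3004  0.3675  0.1636] units [-0.0601  0.0735  0.0327] q [-0.7358 -0.1961  0.3244  2.1362  0.385   0.623  -2.1041] F [-0.0798  0.3747 -1.7548] w 0.017254730267718326
eye peg-frame 0.003465892148697186 -0.0005706496011945419 0.09826740285651855 t 13.8167
tip [321.4403 154.9366] eye [322.4492 148.1774]
```

View pics/w9.png

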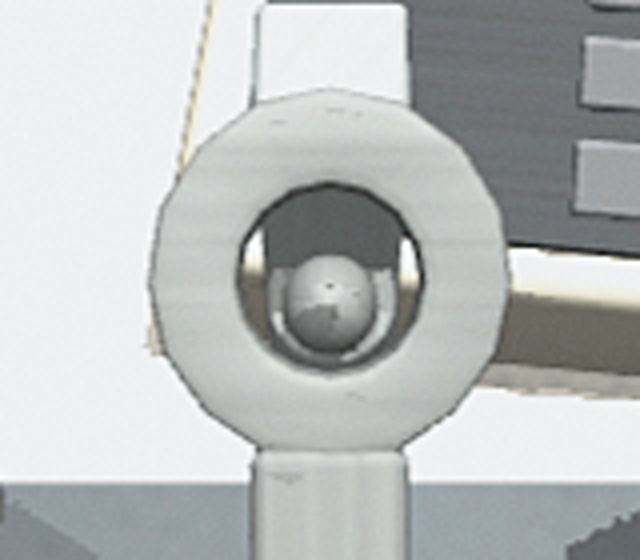

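Call:
{"fn": "send_rows", "kwargs": {"commands": [[0.1, 0.03, -0.4, -0.05, 0.07, 0.03, 1], [0.1, 0, -0.2, 0, 0, 0, 1], [0, 0, 0, 0, 0, 0, 1], [0, 0, 0, 0, 0, 0, 1]]}}

```text
time: 14.2
ee_pos: [0.5804, 0.1236, 0.2113]
eef_rot: [0.952, 0.056, 0.301, -0.019]
ft_force: [-0.8, -0.6, -1.6]
width: 0.017
```

```bash
python3 chk.py .055 w10
```

```text
pos [0.5804 0.1236 0.2113] d [ 0.0145  0.002  -0.0194] units [ 0.4833  0.0679 -0.6483] rot deg [-0.1207  0.1279  0.0275] units [-0.0241  0.0256  0.0055] q [-0.7364 -0.1561  0.3384  2.1418  0.3773  0.5802 -2.0969] F [-0.7574 -0.5625 -1.6074] w 0.017003254944462972
eye peg-frame -0.0008352026628533853 -0.0004127249284071536 0.07949467276905241 t 14.2
tip [321.5818 146.2668] eye [322.4542 148.1805]
```

View pics/w10.png

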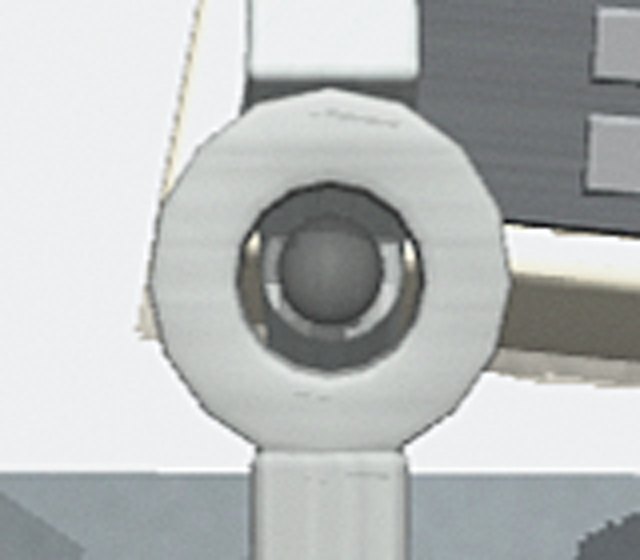

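The ball end is centred in the hole (ball at (331,270), hole at (331,279)). Sliding down the peg.

Call:
{"fn": "send_rows", "kwargs": {"commands": [[0.15, 0.02, -0.2, 0, 0, 0, 1], [0.15, 0.02, -0.22, 0, 0, 0, 1], [0.15, 0.02, -0.2, 0, 0, 0, 1], [0, 0, 0, 0, 0, 0, 1], [0, 0, 0, 0, 0, 0, 1]]}}

```text
time: 14.67
ee_pos: [0.5955, 0.1256, 0.1907]
eef_rot: [0.952, 0.056, 0.301, -0.018]
ft_force: [-0.5, -0.1, -1.7]
width: 0.0174
```

```bash
python3 chk.py .04 w11
```

```text
pos [0.5955 0.1256 0.1907] d [ 0.008   0.0011 -0.0111] units [ 0.2673  0.0368 -0.3701] rot deg [-0.1088  0.1322  0.0291] units [-0.0218  0.0264  0.0058] q [-0.7367 -0.092   0.36    2.1361  0.3574  0.5187 -2.0816] F [-0.525  -0.0989 -1.6671] w 0.01741178059065747
eye peg-frame -0.00025973570205601806 -0.00024313469638528323 0.0539089122440481 t 14.6667
tip [321.8756 147.6381] eye [322.4547 148.1804]
```

View pics/w11.png

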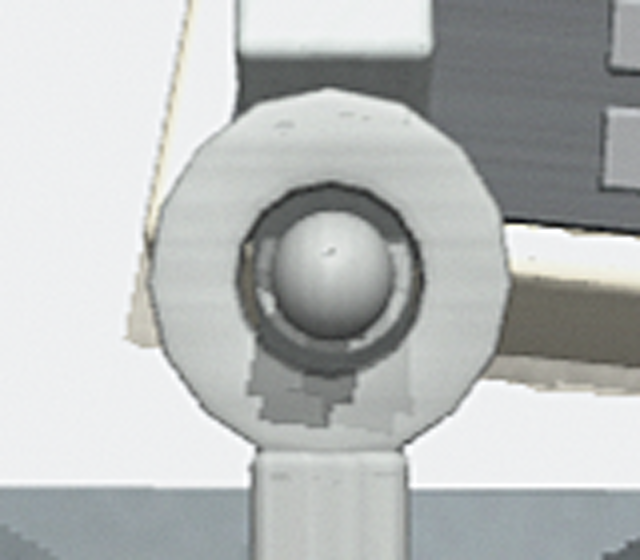

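Call:
{"fn": "send_rows", "kwargs": {"commands": [[0.13, 0.02, -0.18, 0, 0, 0, 1], [0.12, 0.02, -0.17, 0, 0, 0, 1], [0, 0, 0, 0, 0, 0, 1], [0.07, 0.01, -0.07, 0.06, -0.5, 0, 1], [0.07, 0.01, -0.07, 0.06, -0.5, 0, 1], [0.07, 0.01, -0.07, 0.06, -0.5, 0, 1], [0.07, 0.01, -0.07, 0.06, -0.5, 0, 1], [0, 0, 0, 0, 0, 0, 1]]}}

```text
time: 15.38
ee_pos: [0.6119, 0.1292, 0.17]
eef_rot: [0.92, 0.064, 0.385, -0.021]
ft_force: [-0.4, -0.1, -1.7]
width: 0.0169
```

```bash
python3 chk.py .04 w12
```

```text
pos [0.6119 0.1292 0.17  ] d [-0.0084 -0.0025  0.0096] units [-0.2792 -0.0846  0.3209] rot deg [-0.7309 10.3844 -1.014 ] units [-0.1462  2.0769 -0.2028] q [-0.5172 -0.0567  0.1299  2.258   0.8704  0.2513 -2.5925] F [-0.4074 -0.1266 -1.7041] w 0.016910894687147245
eye peg-frame 0.0005975310382146711 0.0028364736497387857 0.03946164425107985 t 15.3833
tip [330.1203 137.0781] eye [322.4539 148.0021]
```

View pics/w12.png

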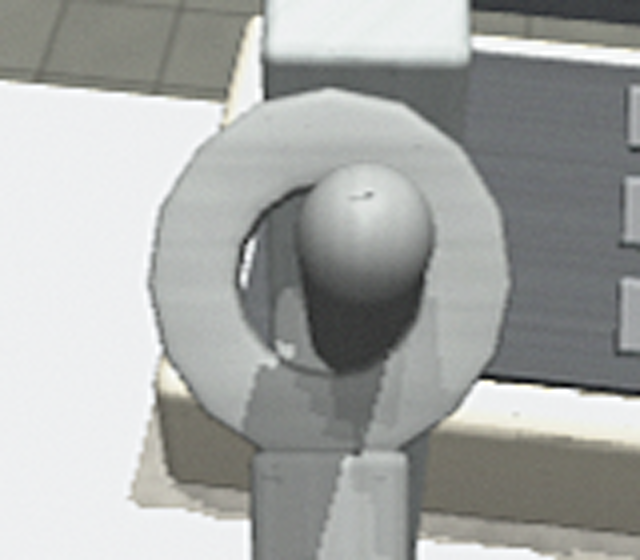

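Eye is about 39 mm up the peg, but joint 7 is close to its limit, so I'll release here without turning further.

Call:
{"fn": "send_rows", "kwargs": {"commands": [[0, 0, 0, 0, 0, 0, 0.6], [0, 0, 0, 0, 0, 0, 0.3], [0, 0, 0, 0, 0, 0, 0], [0, 0, 0, 0, 0, 0, -0.3], [0, 0, 0, 0, 0, 0, -0.5], [0, 0, 0, 0, 0, 0, -0.5], [0, 0, 0, 0, 0, 0, -0.5]]}}

```text
time: 16.02
ee_pos: [0.6145, 0.1309, 0.174]
eef_rot: [0.92, 0.053, 0.386, -0.027]
ft_force: [-1.1, 0.0, -0.0]
width: 0.0493
```

```bash
python3 - <<'E'
from h import *
delta(goal(.1),HANG)
im=r.camera("wrist");cv2.imwrite("pics/w13.png",im)
s=r.camera("scene");cv2.imwrite("pics/s13.png",cv2.resize(s[180:340,300:460],None,fx=3.7,fy=3.7,interpolation=cv2.INTER_CUBIC))
E
```

```text
pos [0.6145 0.1309 0.174 ] d [-0.0452 -0.0082  0.0547] units [-1.5052 -0.274   1.8249] rot deg [-1.7851 10.4393 -0.0178] units [-0.357   2.0879 -0.0036] q [-0.5141 -0.0573  0.1271  2.2504  0.8511  0.2525 -2.597 ] F [-1.0778  0.0245 -0.0413] w 0.04929793460009083
```

View pics/w13.png

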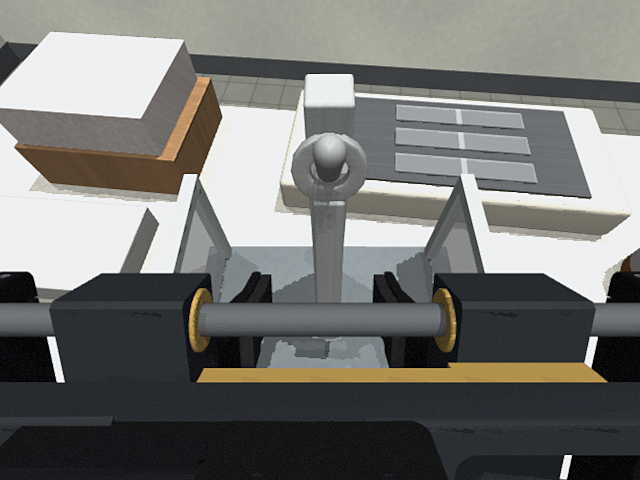

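View pics/s13.png

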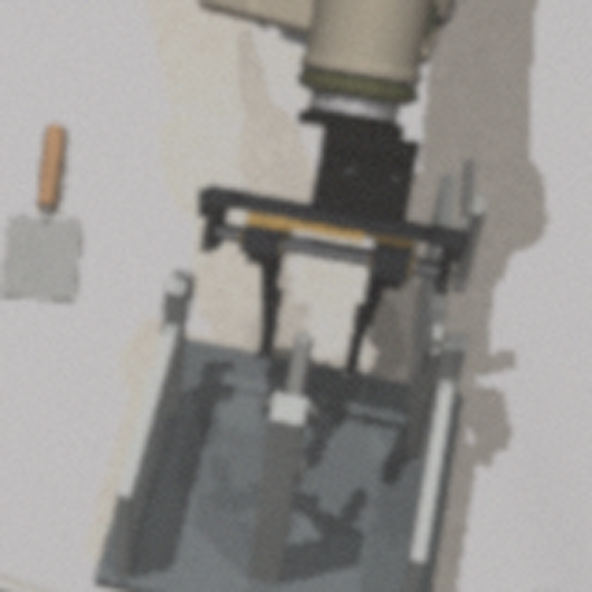

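The eye sits on the peg at (328,165), and the spanner hangs straight down free of the fingers. Backing off along the tool axis while undoing the tilt, so joint 7 moves away from its limit.

Call:
{"fn": "send_rows", "kwargs": {"commands": [[-0.1, -0.01, 0.12, -0.04, 0.3, 0, -0.5], [-0.2, -0.03, 0.22, -0.05, 0.4, 0, -0.5]]}}

```text
time: 16.28
ee_pos: [0.6039, 0.129, 0.1814]
eef_rot: [0.933, 0.054, 0.356, -0.025]
ft_force: [0.2, -0.8, 0.1]
width: 0.0639
```

```bash
python3 chk.py .1
```

```text
pos [0.6039 0.129  0.1814] d [-0.0345 -0.0064  0.0473] units [-1.1516 -0.212   1.5782] rot deg [-1.2031  6.6662 -0.0433] units [-0.2406  1.3332 -0.0087] q [-0.5529 -0.0834  0.1674  2.2153  0.5643  0.345  -2.3046] F [ 0.2481 -0.8306  0.0715] w 0.0639230572141558
eye peg-frame 0.0012023765176254228 0.0019925387318437036 0.049119448064633815 t 16.2833
```

Call:
{"fn": "send_rows", "kwargs": {"commands": [[-0.35, -0.05, 0.5, -0.05, 0.4, 0, -0.5], [-0.4, -0.05, 0.55, -0.05, 0.4, 0, -0.5], [-0.4, -0.05, 0.55, -0.05, 0.4, 0, -0.5], [-0.5, -0.06, 0.7, 0, 0.1, 0, -0.5], [-0.5, -0.06, 0.7, 0, 0, 0, -0.5], [-0.3, -0.03, 0.6, 0, 0, 0, -0.5], [0, -0.3, 0.3, 0, 0, 0, -0.5], [0, -0.5, 0, 0, 0, 0, -0.5], [0, -0.5, 0, 0, 0, 0, -0.5]]}}

```text
time: 17.03
ee_pos: [0.5242, 0.084, 0.306]
eef_rot: [0.953, 0.059, 0.298, -0.025]
ft_force: [0.3, -0.9, -0.1]
width: 0.0653
```

```bash
python3 - <<'E'
from h import *
delta(goal(.2),HANG)
im=r.camera("wrist");cv2.imwrite("pics/w14.png",im)
s=r.camera("scene");cv2.imwrite("pics/s14.png",cv2.resize(s[180:340,300:460],None,fx=3.7,fy=3.7,interpolation=cv2.INTER_CUBIC))
E
```

```text
pos [0.5242 0.084  0.306 ] d [-0.0118  0.0319  0.0046] units [-0.3945  1.0632  0.1547] rot deg [-0.718  -0.3527 -0.5459] units [-0.1436 -0.0705 -0.1092] q [-0.6096 -0.3908  0.2317  2.1081  0.2891  0.8352 -1.9464] F [ 0.2626 -0.8768 -0.1479] w 0.06531460890481518
```

View pics/w14.png

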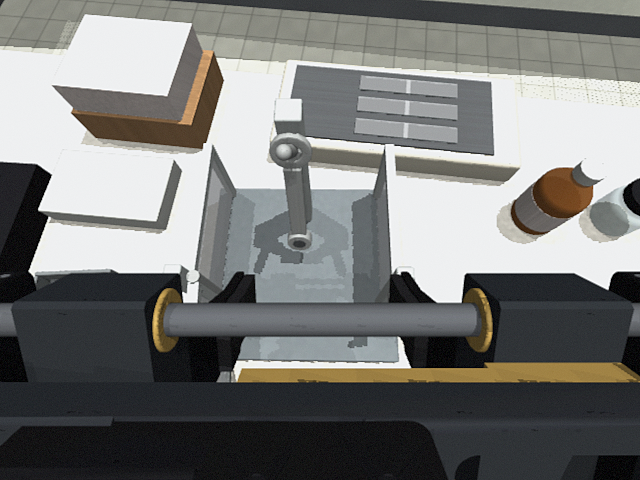

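View pics/s14.png

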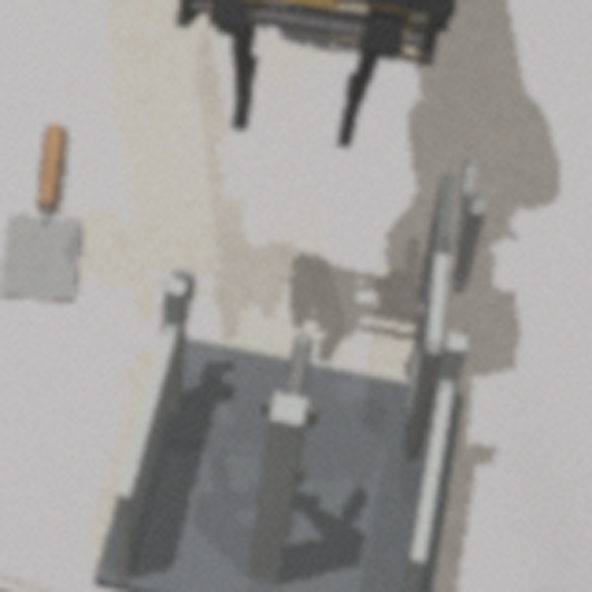

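The spanner hangs with its eye at (289,150) and socket at (298,242). The gate is still square out. I'll wait for it to settle, then check that it is at rest and its angle.

Call:
{"fn": "send_rows", "kwargs": {"commands": [[0, 0, 0, 0, 0, 0, -0.5], [0, 0, 0, 0, 0, 0, -0.5], [0, 0, 0, 0, 0, 0, -0.5], [0, 0, 0, 0, 0, 0, -0.5], [0, 0, 0, 0, 0, 0, -0.5], [0, 0, 0, 0, 0, 0, -0.5], [0, 0, 0, 0, 0, 0, -0.5], [0, 0, 0, 0, 0, 0, -0.5], [0, 0, 0, 0, 0, 0, -0.5], [0, 0, 0, 0, 0, 0, -0.5]]}}

```text
time: 17.97
ee_pos: [0.5239, 0.0851, 0.3041]
eef_rot: [0.953, 0.059, 0.296, -0.025]
ft_force: [-0.7, 0.4, -0.1]
width: 0.0651
```

```bash
python3 - <<'E'
from h import *
import os
def look(name):
    s=r.read_state();im=r.camera("wrist");cv2.imwrite(f"pics/{name}.png",cv2.resize(im[90:280,200:400],None,fx=3,fy=3,interpolation=cv2.INTER_CUBIC));return s,im
s,a=look("w15")
for _ in range(6): r.camera("top")
s2,b=look("w16")
print(s["ee_pos"]-s2["ee_pos"],"diff",np.abs(a[100:260,260:330].astype(int)-b[100:260,260:330]).max(axis=2).mean(), (np.abs(a[100:260,260:330].astype(int)-b[100:260,260:330]).max(axis=2)>40).sum())
M=np.array(r.calibration("wrist")["mount"]);K=np.array(r.calibration("wrist")["K"]);R=Ro.from_quat(s2["eef_rot"])
Xd=S(1,0,0)-C
for n,uv in (("socket",(298,242)),("eye",(289,151))):
    d=R.apply(M[:3,:3]@np.linalg.solve(K,[*uv,1.]));o=s2["ee_pos"]+R.apply(M[:3,3])
    k=((C-o)@Yd)/(d@Yd)
    print(n,"on plane y=0:",(o+d*k-C)@Xd,(o+d*k)[2])
    for z in (.05,.07,.09,.21): 
        P=o+d*(z-o[2])/d[2]-C; print(z,P@Xd,P@Yd)
t=r.camera("top");cv2.imwrite("pics/t16.png",t)
E
```

```text
[-0.      0.0001 -0.    ] diff 2.7519642857142856 5
socket on plane y=0: 0.00980078178693115 0.0828954882521421
0.05 0.021410314166104404 0.0028608724545001276
0.07 0.01435187971443323 0.0011215017343748038
0.09 0.007293445262762056 -0.0006178689857505201
0.21 -0.03505716144726532 -0.011054093306502439
eye on plane y=0: 0.05216781165586279 0.20556481035690316
0.05 0.15627119010909596 0.019656937978629375
0.07 0.1428872663008266 0.01712976773575353
0.09 0.12950334249255727 0.014602597492877716
0.21 0.04919979964294116 -0.0005604239643772601
```

View pics/w16.png

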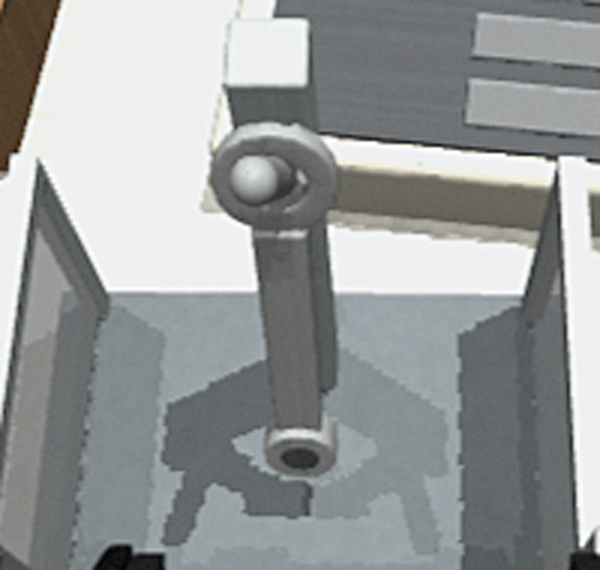

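View pics/t16.png

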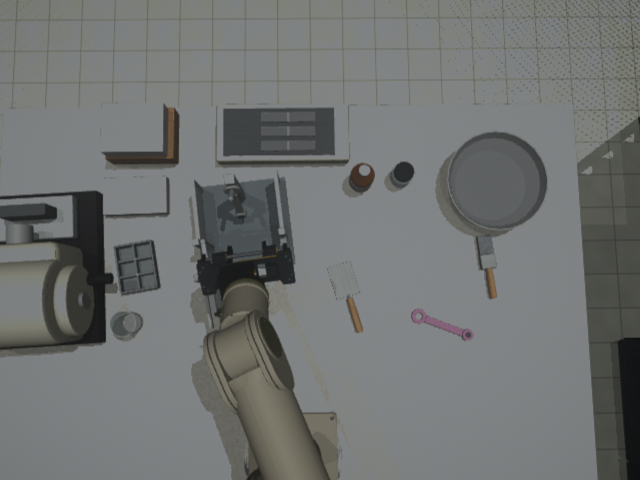

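The spanner is at rest (0.35 s between images, no change). It leans about 0.33 rad, with the eye about 25 mm up the peg. The other items are where they started, and the robot touches nothing. Handing in.

```bash
python3 -c "
from bench import r
r.close_job(); print(r.read_state()['time'])"
```

```text
the job is handed in; nothing more can be done
the job is handed in; nothing more can be done
```

The spanner is hanging by its eye on the sloping peg, socket head down, with the gate open. I handed the job in at about 18.5 s; the hand-in gave no verdict.

**What I did:** I gripped the thumb lever and pushed it about 35 mm towards the hinge, lifting the latch to about 0.45 rad with the gate still shut. I then swung the gate to about 1.49 rad and let go. Next I gripped the grey spanner at mid-bar, guided its eye onto the peg by the wrist camera, released it and backed away.

**Last checks:**
- **On the peg:** the eye is about 25 mm up the peg, with its hole around the rod.
- **Hanging:** the spanner leans about 0.33 rad from vertical (limit 0.7). Two wrist images 0.35 s apart showed no change, so it is at rest.
- **Gate:** still open in the scene and wrist views after the release. I did not re-measure its angle after letting go.
- **Other things on the bench:** all at their starting places by eye in the top view.
- **Robot:** clear of everything, with forces within sensor noise.

**Off plan:** while I tilted the spanner just before releasing it, joint 7 came within 0.003 rad of its limit. I stopped tilting, released there, and it moved away from the limit as I backed off.

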